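# Turn the date bowl to the front of the rotating tray

## Task

Turn the gold-tone rotating tray by pushing the small posts on its rim with your fingertips until the date bowl faces front, with the blue mark on the tray beside it in line with the blue pointer on the fixed stand. Push it round steadily without spinning it fast, do not push, pick up or upset the bowl, jar and cup riding on it, and leave the grinder and the trivet where they are. Finish with the tray at rest and the hand clear.

Things in the scene. Friction and masses are not known exactly. Their poses are not given: they have to be found in the camera images.
- stand: fixed dark steel foot under the tray, a disc 200 mm across and 16 mm high, standing on the shelf; origin on the turning axis, at the shelf surface; its front is its own -x direction, where a dark tongue sticks out towards a blue diamond pointer centred 160 mm from the axis, 34 mm across its corners and 8 mm high, visible beyond the tray's edge
- tray (a joint): turning angle of the gold tray about its upright axis, rad; 0 where it stood at the start of the run (not at the front), growing anticlockwise seen from above. It turns freely either way without stops; friction of about 0.1 N m (some 1 N at the rim) stops it almost at once when it is no longer pushed
- axis (a point): point on the turning axis at the tray's upper surface, 28 mm above the shelf. The tray is a gold disc 270 mm across and 8 mm thick (underside 20 mm above the shelf) with a brass bead lip 2 mm high at its edge. The things on it stay within 105 mm of the axis and below 97 mm above the shelf
- post (a point): top of one of six alike upright gold posts on the tray's rim, the one 30 degrees anticlockwise (from above) of the blue mark. Posts are 11 mm thick with 13 mm brass ball tops, stand 128 mm from the axis, 60 degrees apart, the blue mark midway between two of them; they rise from the tray's surface (28 mm) to 80 mm above the shelf
- mark (a point): blue enamel mark on the tray's upper surface, 24 mm long (radially) and 16 mm wide, beside the date bowl; this point is 124 mm from the axis, midway between two posts, 29 mm above the shelf. It turns with the tray
- bowl_spot (a point): the date bowl's place on the tray's upper surface, 56 mm from the axis on the same radius as the blue mark
- jar_spot (a point): the sugar jar's place on the tray's upper surface, 68 mm from the axis
- cup_spot (a point): the coffee cup's place on the tray's upper surface, 68 mm from the axis
- bowl: loose crystal-style date bowl with closed hinged lid, brass rim, brass ball knob on top and dates inside; 82 mm across, 68 mm high, about 0.35 kg; origin at the centre of its underside, on the tray. Only to ride along
- jar: loose white ceramic sugar jar with brass lid, 52 mm across, 68 mm high; origin at the centre of its underside, on the tray. Only to ride along
- cup: loose green glass coffee cup without handle, 56 mm across, 52 mm high; origin at the centre of its underside, on the tray. Only to ride along
- grinder: loose steel cardamom grinder standing on the shelf beside the tray, 48 mm across, 97 mm high to its dark cap with a small crank reaching 45 mm sideways along its own x and up to 126 mm above the shelf; origin at the centre of its underside
- trivet: loose teal hard silicone trivet lying on the shelf beside the tray, a disc 140 mm across and 9 mm thick; origin at the centre of its underside
Not all that is in view belongs to the job. What is shaped like the bowl but pink is not meant.

How it is judged:
By the outcome, as a careful person would: the job done as asked, in the order asked, and still so for the second after the job is handed in, with the robot touching nothing.
It also fails if it takes over 72 s, if anything falls off the work surface, if the arm or the gripper's body presses on something with over 40 N, if the wrist force passes 120 N, or if a joint passes its speed limit or range.

## Robot

A 7-joint arm with a two-finger parallel gripper is mounted at the origin on the work surface. World frame = base frame: x ahead of the robot, y to its left, z up, the work surface at z = 0. Lengths are in mm, angles in rad, forces in N, time in s.
With the tool pointing down it reaches from about 400 to 875 mm from the base axis. Payload 4.4 kg.
Tool frame: the origin (TCP) lies at the very end of the fingers, on their centre line; the grasp point (between the pads) lies 19 mm behind it; z points along the fingers, y is the line along which they close (so a half turn about z gives the same grasp; the last joint's range is limited). The gripper opens to 85 mm and grips with 20 to 120 N. Pads are 22 mm wide; open, the fingers measure 114 mm over their backs; the gripper's body (76 mm by 85 mm) begins 54 mm behind the grasp point. The pads swing forward as they close: fully open they stand 13 mm farther back than shut.
Start: joints at [-1.305, 0.628, 0.038, 1.517, -0.027, 0.996, -0.02], TCP at [211.711, 614.57, 231.313] pointing down, gripper open.
Joint ranges: [-3.06, 3.06], [-0.37, 2.12], [-1.25, 1.32], [0.18, 2.47], [-1.1, 4.24], [0.23, 1.98], [-2.94, 2.94]. Speed limits (rad/s): [2.57, 2.57, 3.14, 3.14, 3.14, 3.14, 3.14].

## Interface

Orientations are given as [roll, pitch, yaw] about the fixed x, y, z axes, in that order (R = Rz(yaw) Ry(pitch) Rx(roll)).
In Python, from cell import ctrl gives the robot as it stands.
- The arm moves only by the tool step_arm, never from a script. Its argument "series" is a list that holds one entry, the list of rows, each a list of 7 numbers: the turn, a rotation vector about the tool's x, y, z as a fraction of full scale, then the shift along the tool's x, y, z as a fraction of full scale, then the closure, from 0 (fully open) to 1 (shut). In form: [[[ax, ay, az, tx, ty, tz, gripper], ...]]. A call has 1 to 12 rows; each row shifts and turns the commanded pose from where the row before left it, along the tool's axes as they then stand; what a row does not reach is not made up. Full scale, the value 1, is 150 mm for a shift and 45 degrees for a turn. A row lasts 1/10 s, in which the tool goes at most 50 mm and 8.59 degrees, less where a joint would pass 70% of its speed; a pose out of reach is approached as far as the arm can. A call with a number of a shift or a turn outside -1 to 1 is refused whole. A call with a gripper value outside its range is refused whole. The fingers move at their own pace and stop on an object; the grip force is fixed at half the most. Time passes only in rows, so rows that do not move let the fingers close. It gives the time, the measured TCP pose, the force, the opening and the grip force at its end, in the units of the state.
- ctrl.read_state(): the state, without advancing time (a new reading comes with each control period).
- ctrl.get_image(name): name is "side" or "top"; returns a dict with "img" (400x640x3 uint8, red, green, blue), "fx", "fy", "cx", "cy" (pixels), "dist" ([k1, k2, p1, p2, k3] as OpenCV has them; the pictures are not rectified), "R" (3x3) and "t" (3): a world point X has camera coordinates R X + t. Camera axes: x right, y down, z forward; pixel columns grow to the right and rows downward; lengths in mm; the calibration is good to about 2 mm. A picture is of the moment at which its call begins. There is no depth.
- ctrl.finish_job(): hands the job in; it is judged then, once.
Trained networks look in a picture, given as the dict that the camera call returned (one of the last four; its "shot" number tells which), for a name from the list of things; names that differ only in an ending like _2 or _b are one class to them, and where a whole thing is asked for, a point or a joint stands for the part that bears it (a point fixed in the world has none). Each returns a list of dicts, best first, with "score" (0 to 1); they miss things now and then, are a little off and sometimes report something else, mostly with a low value. They report only what shows in the picture. A call takes as long as a camera call. They do not tell look-alikes from the thing itself.
- ctrl.recognise(picture, thing): "centre" ([column, row] in pixels, amid what is visible of it).
The state is a dict: "clock": time; "qpos": joint angles; "qd": joint speeds; "tau": joint torques, N m; "eef_pos": TCP position; "tool_rot": TCP orientation; "force": force on the tool from outside, world axes, zero at the start; "torque": the same for the moment, N m; "width": finger opening in mm; "gripper_force": force on a finger pad.
Only numpy, scipy, OpenCV 4.12 (cv2) and the standard library are available. Lean on these libraries where they do the work, as an engineer would, in place of code of your own. Each camera call takes 0.05 s, during which the arm holds its last target. There are 200 camera calls.

## Working session

There is one attempt and no reset: what is moved stays moved. The work goes in short steps, Python scripts to look and compute and a tool call to move; the robot and the scene stay as the last step left them, time stands still between calls to the robot, and variables do not carry over. Pictures are saved under pics/ and viewed, at most 10 in all, crops included, and the job is handed in when it is done.

Besides the shell and the picture viewer there is one more tool, called after "Emit:" by a JSON object that holds its "api" and its "payload". step_arm: Moves the arm, as the interface text tells. Shift numbers are shares of 150 mm and turn numbers shares of 45 degrees, none past 1 either way. Its arguments: {"type":"object","properties":{"series":{"type":"array","items":{"type":"array","items":{"type":"array","items":{"type":"number","minimum":-1,"maximum":1}}}}},"required":["series"]}

```bash
mkdir -p pics
cat > h.py <<'E'
import numpy as np, cv2
from cell import ctrl
def ray(p,uv):
    K=np.array([[p['fx'],0,p['cx']],[0,p['fy'],p['cy']],[0,0,1]],float)
    n=cv2.undistortPoints(np.array([[uv]],float),K,np.array(p['dist'],float))[0,0]
    R=np.array(p['R']);t=np.array(p['t'])
    return -R.T@t, R.T@np.array([n[0],n[1],1])
def atz(p,uv,z):
    c,d=ray(p,uv); return c+d*(z-c[2])/d[2]
def proj(p,X):
    K=np.array([[p['fx'],0,p['cx']],[0,p['fy'],p['cy']],[0,0,1]],float)
    return cv2.projectPoints(np.array(X,float).reshape(-1,1,3),cv2.Rodrigues(np.array(p['R']))[0],np.array(p['t'],float),K,np.array(p['dist'],float))[0][:,0]
def save(p,n): cv2.imwrite('pics/'+n,cv2.cvtColor(p['img'],cv2.COLOR_RGB2BGR))
E
python3 - <<'E'
from h import *
np.set_printoptions(precision=1,suppress=True)
for cam in('top','side'):
    p=ctrl.get_image(cam); save(p,cam+'0.png')
    print(cam, -np.array(p['R']).T@np.array(p['t']))
    for n,z in dict(stand=16,axis=28,post=80,mark=29,bowl=34,jar=34,cup=26,grinder=50,trivet=9).items():
        print(n,[(np.array(r['centre']),round(r['score'],2),atz(p,r['centre'],z)[:2]) for r in ctrl.recognise(p,n)[:4]])
s=ctrl.read_state();print(s['clock'],s['eef_pos'],s['tool_rot'],s['width'])
E
```

```text
top [ 448.7    4.9 1155.4]
stand [(array([278.7, 262.7]), 0.58, array([412.3,  96.6]))]
axis [(array([279. , 210.3]), 0.95, array([557.1,  97. ])), (array([287.9, 229.6]), 0.3, array([503.5,  71.5]))]
post [(array([279., 208.]), 0.74, array([558.2,  92.9]))]
mark [(array([281.4, 209.5]), 0.82, array([559.3,  90.3]))]
bowl [(array([257.1, 206. ]), 0.91, array([568.1, 157.6])), (array([180.6, 173.8]), 0.71, array([657.9, 375.3])), (array([462.1, 239.9]), 0.61, array([ 477.3, -409.2]))]
jar [(array([295.5, 185.6]), 0.8, array([626. ,  51.5]))]
cup [(array([288.5, 229.7]), 0.59, array([503.4,  70. ]))]
grinder [(array([166.2, 240.5]), 0.93, array([470.6, 401. ])), (array([287.1, 228.7]), 0.31, array([504.9,  72.4]))]
trivet [(array([460.7, 237.9]), 0.75, array([ 483.5, -414.7]))]
side [-116.7 -671.4  831.9]
stand [(array([248.2, 233.2]), 0.5, array([413. , 101.6]))]
axis [(array([293.8, 215. ]), 0.56, array([545.3,  64. ]))]
post [(array([295. , 216.3]), 0.82, array([501.1,  10.3])), (array([421.9, 340.3]), 0.45, array([ 422., -444.]))]
mark [(array([293.6, 215.1]), 0.89, array([543.7,  63.1]))]
bowl [(array([255.5, 159.1]), 0.85, array([644.8, 359.1])), (array([282.6, 187.2]), 0.68, array([605.2, 179.4]))]
jar [(array([315. , 194.1]), 0.55, array([651.9,  87.9]))]
cup []
grinder [(array([202.9, 170.2]), 0.58, array([470.3, 398.4]))]
trivet [(array([422.7, 341.2]), 0.86, array([ 472.3, -425. ]))]
1.0 [211.7 614.6 231.3] [ 3.1 -0.   2.8] 84.92962328795862
```

Run:
```python
import cv2
a=cv2.imread('pics/top0.png');cv2.imwrite('pics/topc.png',cv2.resize(a[140:300,140:340],None,fx=3.75,fy=3.75,interpolation=cv2.INTER_CUBIC))
```

```text
(no output)
```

View pics/top0.png

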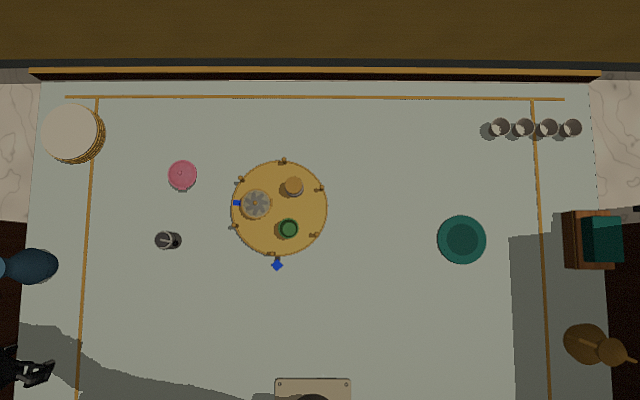

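View pics/topc.png

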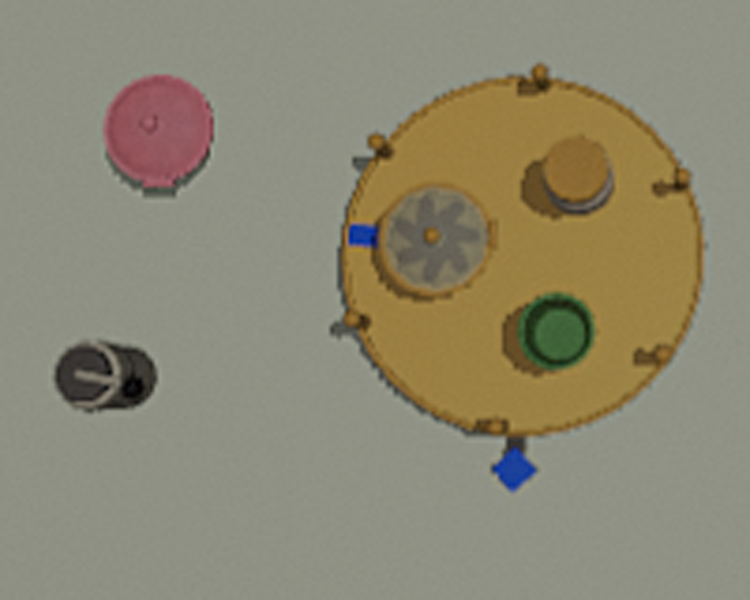

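View pics/side0.png

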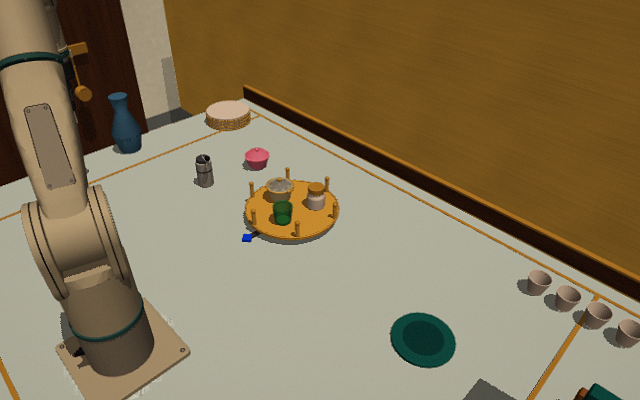

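The top view shows the tray centred near (279,208), the mark at (237,203) and the pointer at (277,265). The date bowl is at (257,206). Its look-alike is the pink bowl at (182,174), which I rule out by colour. The grinder is at (166,240) and the trivet at (461,238). The tray has to turn about +100° (anticlockwise).

```bash
cat >> h.py <<'E'
def blues(p):
    h=cv2.cvtColor(p['img'],cv2.COLOR_RGB2HSV)
    m=cv2.inRange(h,(112,170,70),(126,255,255)); 
    n,l,st,c=cv2.connectedComponentsWithStats(m)
    return [(c[i],st[i][4]) for i in range(1,n) if st[i][4]>6]
E
python3 - <<'E'
from h import *
np.set_printoptions(precision=1,suppress=True)
p=ctrl.get_image('top')
for c,a in blues(p): print(c,a,atz(p,c,29)[:2],atz(p,c,8)[:2])
h=cv2.cvtColor(p['img'],cv2.COLOR_RGB2HSV)
m=cv2.inRange(h,(12,110,60),(28,255,255)); m[:150]=0;m[270:]=0;m[:,:215]=0;m[:,345:]=0
m=cv2.morphologyEx(m,cv2.MORPH_OPEN,np.ones((5,5)))
c=max(cv2.findContours(m,0,1)[0],key=cv2.contourArea)
P=np.array([atz(p,q[0],30)[:2] for q in cv2.convexHull(c)])
A=np.c_[2*P,np.ones(len(P))]; s=np.linalg.lstsq(A,(P**2).sum(1),rcond=None)[0]; print('axis',s[:2],np.sqrt(s[2]+s[0]**2+s[1]**2))
for uv in [(540,73),(377,143),(354,320),(494,427),(663,354),(683,178)]:
    X=atz(p,(140+uv[0]/3.75-.4,140+uv[1]/3.75-.4),75)[:2]-s[:2]; print('post',X,np.hypot(*X),np.degrees(np.arctan2(X[1],X[0])))
E
```

```text
[275.4 262.5] 14 [413.2 104.7] [412.5 106.6]
axis [565.5  97.6] 133.79430309389068
post [126.8 -14.6] 127.63562421661986 -6.587678360934409
post [ 74.8 102. ] 126.51010143531299 53.76645690732901
post [-52.7 114.9] 126.38171562648681 114.65619109961655
post [-127.3   14.1] 128.09432047768442 173.69280917873647
post [ -75.4 -104.5] 128.8802786118345 -125.80650538693558
post [  50.5 -118.3] 128.6461006358095 -66.88915562952174
```

```bash
cat >> h.py <<'E'
def blues(p):
    r,g,b=[p['img'][...,i].astype(int) for i in range(3)]
    m=((b>1.7*r)&(b>1.7*g)&(b>60)).astype(np.uint8); m[:,:120]=0; m[:, 400:]=0
    n,l,st,c=cv2.connectedComponentsWithStats(m)
    return [(c[i],st[i][4]) for i in range(1,n) if st[i][4]>6]
E
python3 - <<'E'
from h import *
np.set_printoptions(precision=1,suppress=True)
for cam in ('top','side'):
  p=ctrl.get_image(cam)
  for c,a in blues(p):
    for z in (29,8):
        X=atz(p,c,z)[:2]; d=X-[565.5,97.6]; print(cam,c,a,z,X,np.hypot(*d),np.degrees(np.arctan2(d[1],d[0])))
  print('grinder',[atz(p,r['centre'],50)[:2] for r in ctrl.recognise(p,'grinder')[:1]])
E
```

```text
top [236.2 202.2] 36 29 [578.9 217. ] 120.19895558972425 83.58540293026692
top [236.2 202.2] 36 8 [581.4 221. ] 124.41585798957234 82.6776821522227
top [276.6 264.6] 71 29 [407.4 101.2] 158.11100738589204 178.7117138434559
top [276.6 264.6] 71 8 [406.7 102.9] 158.93038644449766 178.071287821703
grinder [array([475.3, 393.8])]
side [246.6 237.5] 73 29 [390.9  78.7] 175.64003355358 -173.83478440588408
side [246.6 237.5] 73 8 [404.2  98.4] 161.3488293485931 179.73069140778563
grinder [array([466.2, 397.7])]
```

```bash
cat >> h.py <<'E'
AX=np.array([565.3,97.0])
def delta(xyz):
    s=ctrl.read_state(); y=s['tool_rot'][2]; d=np.array(xyz)-s['eef_pos']
    v=np.array([np.cos(y)*d[0]+np.sin(y)*d[1], np.sin(y)*d[0]-np.cos(y)*d[1], -d[2]])
    e=s['eef_pos'][:2]-AX
    print('clk',s['clock'],'rot',s['tool_rot'],'q',np.round(s['qpos'],2),'R,th',np.hypot(*e),np.degrees(np.arctan2(e[1],e[0])),'tool mm',v,'frac',v/150)
def pt(R,th,z): t=np.radians(th); return [AX[0]+R*np.cos(t),AX[1]+R*np.sin(t),z]
E
python3 -c "
from h import *
np.set_printoptions(precision=3,suppress=True)
delta(pt(131,28,231))"
```

```text
clk 1.25 rot [ 3.142 -0.     2.81 ] q [-1.3   0.63  0.04  1.52 -0.03  1.   -0.02] R,th 626.8368780026025 124.34040778604162 tool mm [-592.239 -278.344    0.321] frac [-3.948 -1.856  0.002]
```

Emit:
{"api": "step_arm", "payload": {"series": [[[0,0,0,-0.2,-0.093,0,1],[0,0,0,-0.2,-0.093,0,1],[0,0,0,-0.2,-0.093,0,1],[0,0,0,-0.2,-0.093,0,1],[0,0,0,-0.2,-0.093,0,1],[0,0,0,-0.2,-0.093,0,1],[0,0,0,-0.2,-0.093,0,1],[0,0,0,-0.2,-0.093,0,1],[0,0,0,-0.2,-0.093,0,1],[0,0,0,-0.2,-0.093,0,1],[0,0,0,-0.2,-0.093,0,1],[0,0,0,-0.2,-0.093,0,1]]]}}

```text
clock: 2.45
eef_pos: [498.5, 338.0, 231.4]
tool_rot: [3.141, 0.0, 2.81]
force: [0.2, 0.1, -0.2]
width: -0.2
gripper_force: 0.0
```

Emit:
{"api": "step_arm", "payload": {"series": [[[0,0,0,-0.2,-0.093,0,1],[0,0,0,-0.2,-0.093,0,1],[0,0,0,-0.2,-0.093,0,1],[0,0,0,-0.2,-0.093,0,1],[0,0,0,-0.2,-0.093,0,1],[0,0,0,-0.2,-0.093,0,1],[0,0,0,-0.2,-0.093,0,1],[0,0,0,-0.148,-0.089,0,1],[0,0,0,0,0,0,1]]]}}

```text
clock: 3.35
eef_pos: [683.5, 152.5, 230.9]
tool_rot: [-3.139, 0.003, 2.803]
force: [-0.7, -0.5, 0.1]
width: -0.1
gripper_force: 0.0
```

```bash
python3 -c "
from h import *
np.set_printoptions(precision=3,suppress=True)
delta(pt(131,28,231))"
```

```text
clk 3.35 rot [-3.139  0.003  2.803] q [-0.29  0.71  0.05  1.36 -0.03  1.08  1.  ] R,th 130.61176768800703 25.169717643277203 tool mm [ 4.376  4.769 -0.088] frac [ 0.029  0.032 -0.001]
```

Emit:
{"api": "step_arm", "payload": {"series": [[[0,0,0.188,0,0,0,1],[0,0,0.188,0,0,0,1],[0,0,0.188,0,0,0,1],[0,0,0.188,0,0,0,1],[0,0,0.188,0,0,0,1],[0,0,0.188,0,0,0,1],[0,0,0.188,0,0,0,1],[0,0,0.188,0,0,0,1],[0,0,0.188,0,0,0,1],[0,0,0.188,0,0,0,1],[0,0,0.188,0,0,0,1],[0,0,0.188,0,0,0,1]]]}}

```text
clock: 4.55
eef_pos: [680.3, 159.7, 231.2]
tool_rot: [-3.141, -0.001, 1.033]
force: [-0.1, -0.3, 0.1]
width: 0.1
gripper_force: 0.0
```

Emit:
{"api": "step_arm", "payload": {"series": [[[0,0,0.188,0,0,0,1],[0,0,0.188,0,0,0,1],[0,0,0.188,0,0,0,1],[0,0,0.188,0,0,0,1],[0,0,0,0,0,0.1,1],[0,0,0,0,0,0.2,1],[0,0,0,0,0,0.2,1],[0,0,0,0,0,0,1],[0,0,0,0,0,0,1]]]}}

```text
clock: 5.45
eef_pos: [680.4, 158.8, 155.7]
tool_rot: [-3.141, 0.001, 0.449]
force: [1.4, 0.1, 0.8]
width: 0.0
gripper_force: 0.0
```

```bash
python3 -c "
from h import *
np.set_printoptions(precision=3,suppress=True)
delta(pt(131,28,50)); p=ctrl.get_image('top'); save(p,'t1.png'); a=cv2.imread('pics/t1.png')[120:300,180:380]; cv2.imwrite('pics/t1c.png',cv2.resize(a,None,fx=3,fy=3))"
```

```text
clk 5.45 rot [-3.141  0.001  0.449] q [-0.59  0.86  0.63  1.45 -0.55  1.02 -0.95] R,th 130.62491137321166 28.21502131493269 tool mm [  0.395   0.475 105.715] frac [0.003 0.003 0.705]
```

View pics/t1c.png

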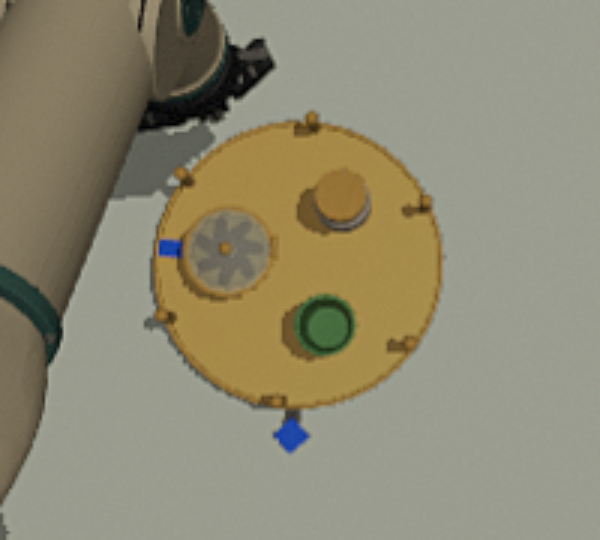

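Emit:
{"api": "step_arm", "payload": {"series": [[[0,0,0,0,0,0.1,1],[0,0,0,0,0,0.2,1],[0,0,0,0,0,0.2,1],[0,0,0,0,0,0.15,1],[0,0,0,0,0,0.055,1],[0,0,0,0,0,0,1],[0,0,-0.0556,-0.0008,-0.0381,0,1],[0,0,-0.0556,-0.0008,-0.0381,0,1],[0,0,-0.0556,-0.0008,-0.0381,0,1],[0,0,-0.0333,-0.0003,-0.0229,0,1],[0,0,-0.0333,-0.0003,-0.0229,0,1]]]}}

```text
clock: 6.6
eef_pos: [668.5, 179.8, 51.0]
tool_rot: [-3.142, -0.001, 0.633]
force: [-0.6, 0.6, 0.1]
width: 0.2
gripper_force: 0.0
```

```bash
python3 -c "
from h import *
np.set_printoptions(precision=3,suppress=True)
delta(pt(131,40,50))"
```

```text
clk 6.6 rot [-3.142 -0.001  0.633] q [-0.58  0.96  0.51  1.52 -0.59  0.81 -0.77] R,th 132.31449729813565 38.71507212476218 tool mm [-1.471 -2.878  1.049] frac [-0.01  -0.019  0.007]
```

Emit:
{"api": "step_arm", "payload": {"series": [[[0,0,-0.0333,-0.001,-0.0229,0,1],[0,0,-0.0333,-0.001,-0.0229,0,1],[0,0,-0.0333,-0.001,-0.0229,0,1],[0,0,-0.0333,-0.001,-0.0229,0,1],[0,0,-0.0333,-0.001,-0.0229,0,1],[0,0,-0.0333,-0.001,-0.0229,0,1],[0,0,-0.0333,-0.001,-0.0229,0,1],[0,0,-0.0333,-0.001,-0.0229,0,1],[0,0,-0.0333,-0.001,-0.0229,0,1],[0,0,-0.0333,-0.001,-0.0229,0,1],[0,0,-0.0333,-0.001,-0.0229,0,1],[0,0,-0.0333,-0.001,-0.0229,0,1]]]}}

```text
clock: 7.8
eef_pos: [638.4, 207.2, 50.6]
tool_rot: [3.142, 0.0, 0.947]
force: [0.2, -1.5, 0.3]
width: -0.4
gripper_force: 0.5
```

```bash
cat > st.py <<'E'
from h import *
np.set_printoptions(precision=3,suppress=True)
delta(pt(131,60,50))
for cam in ('top','side'):
  p=ctrl.get_image(cam)
  for c,a in blues(p):
    X=atz(p,c,29)[:2]-AX; print(cam,c,a,np.hypot(*X),np.degrees(np.arctan2(X[1],X[0])))
a=p['img']
save(p,'s%d.png'%(10*ctrl.read_state()['clock']))
E
python3 st.py
```

```text
clk 7.8 rot [3.142 0.    0.947] q [-0.6   0.92  0.43  1.59 -0.51  0.75 -0.56] R,th 132.25992268369848 56.44731882118789 tool mm [-1.824 -8.053  0.569] frac [-0.012 -0.054  0.004]
top [236.41  211.821] 39 119.32969868920266 96.38967744683838
top [276.6   264.571] 70 157.75858889681163 178.4702538877995
side [260.688 190.812] 16 119.47558435776892 97.53659488409298
side [246.562 237.507] 73 175.3776955905304 -174.02265341779184
```

Emit:
{"api": "step_arm", "payload": {"series": [[[0,0,-0.0333,-0.0015,-0.0229,0,1],[0,0,-0.0333,-0.0015,-0.0229,0,1],[0,0,-0.0333,-0.0015,-0.0229,0,1],[0,0,-0.0333,-0.0015,-0.0229,0,1],[0,0,-0.0333,-0.0015,-0.0229,0,1],[0,0,-0.0333,-0.0015,-0.0229,0,1],[0,0,-0.0333,-0.0015,-0.0229,0,1],[0,0,-0.0333,-0.0015,-0.0229,0,1],[0,0,-0.0333,-0.0015,-0.0229,0,1],[0,0,-0.0333,-0.0015,-0.0229,0,1],[0,0,-0.0333,-0.0015,-0.0229,0,1],[0,0,-0.0333,-0.0015,-0.0229,0,1]]]}}

```text
clock: 9.1
eef_pos: [600.7, 223.9, 50.6]
tool_rot: [-3.142, -0.0, 1.261]
force: [0.9, 0.5, 0.7]
width: 0.3
gripper_force: 0.4
```

Emit:
{"api": "step_arm", "payload": {"series": [[[0,0,-0.0333,-0.001,-0.0229,0,1],[0,0,-0.0333,-0.001,-0.0229,0,1],[0,0,-0.0333,-0.001,-0.0229,0,1],[0,0,-0.0333,-0.001,-0.0229,0,1],[0,0,-0.0333,-0.001,-0.0229,0,1],[0,0,-0.0333,-0.001,-0.0229,0,1],[0,0,-0.0333,-0.001,-0.0229,0,1],[0,0,-0.0333,-0.001,-0.0229,0,1],[0,0,-0.0333,-0.001,-0.0229,0,1],[0,0,-0.0333,-0.001,-0.0229,0,1],[0,0,-0.0333,-0.001,-0.0229,0,1],[0,0,-0.0333,-0.001,-0.0229,0,1]]]}}

```text
clock: 10.3
eef_pos: [560.0, 228.9, 50.5]
tool_rot: [-3.142, 0.0, 1.574]
force: [1.4, -0.6, 0.3]
width: 0.0
gripper_force: 0.5
```

```bash
python3 st.py
```

```text
clk 10.3 rot [-3.142  0.     1.574] q [-0.59  0.82  0.25  1.79 -0.34  0.58 -0.12] R,th 131.97829758803152 92.31962590970679 tool mm [-18.668  70.777   0.521] frac [-0.124  0.472  0.003]
top [246.615 235.487] 39 118.448616834672 131.69492829371532
top [276.6   264.571] 70 157.75858889681163 178.4702538877995
side [251.947 204.263] 19 113.29695890183599 131.80092536705226
side [246.562 237.507] 73 175.3776955905304 -174.02265341779184
```

Emit:
{"api": "step_arm", "payload": {"series": [[[0,0,-0.0333,-0.001,-0.0229,0,1],[0,0,-0.0333,-0.001,-0.0229,0,1],[0,0,-0.0333,-0.001,-0.0229,0,1],[0,0,-0.0333,-0.001,-0.0229,0,1],[0,0,-0.0333,-0.001,-0.0229,0,1],[0,0,-0.0333,-0.001,-0.0229,0,1],[0,0,-0.0333,-0.001,-0.0229,0,1],[0,0,-0.0333,-0.001,-0.0229,0,1],[0,0,-0.0333,-0.001,-0.0229,0,1],[0,0,-0.0333,-0.001,-0.0229,0,1],[0,0,-0.0333,-0.001,-0.0229,0,1],[0,0,-0.0333,-0.001,-0.0229,0,1]]]}}

```text
clock: 11.6
eef_pos: [519.7, 221.0, 50.6]
tool_rot: [3.141, 0.0, 1.888]
force: [0.6, 0.4, -0.5]
width: 0.0
gripper_force: 0.4
```

Emit:
{"api": "step_arm", "payload": {"series": [[[0,0,-0.0333,-0.001,-0.0229,0,1],[0,0,-0.0333,-0.001,-0.0229,0,1],[0,0,-0.0333,-0.001,-0.0229,0,1],[0,0,-0.0333,-0.001,-0.0229,0,1],[0,0,-0.0333,-0.001,-0.0229,0,1],[0,0,-0.0333,-0.001,-0.0229,0,1],[0,0,-0.0333,-0.001,-0.0229,0,1],[0,0,-0.0333,-0.001,-0.0229,0,1],[0,0,-0.0333,-0.001,-0.0229,0,1],[0,0,-0.0333,-0.001,-0.0229,0,1],[0,0,-0.0333,-0.001,-0.0229,0,1],[0,0,-0.0333,-0.001,-0.0229,0,1]]]}}

```text
clock: 12.8
eef_pos: [483.7, 201.2, 50.6]
tool_rot: [3.142, -0.0, 2.202]
force: [1.8, -0.2, -0.1]
width: 0.1
gripper_force: 0.4
```

```bash
python3 st.py; python3 -c "
from h import *
p=ctrl.get_image('top');cv2.imwrite('pics/t2c.png',cv2.resize(p['img'][140:290,200:350,::-1],None,fx=4,fy=4,interpolation=cv2.INTER_CUBIC))"
```

```text
clk 12.8 rot [ 3.142 -0.     2.202] q [-0.5   0.73  0.07  2.01 -0.12  0.4   0.3 ] R,th 132.40343123531383 128.0648368489119 tool mm [-79.391 124.218   0.564] frac [-0.529  0.828  0.004]
top [268.837 248.884] 43 118.10354663869283 167.14891153082658
top [276.6   264.571] 70 157.75858889681163 178.4702538877995
side [254.448 220.172] 29 117.29268525251791 168.474504708809
side [246.635 237.459] 74 175.12309535106525 -174.01906917657428
```

View pics/t2c.png

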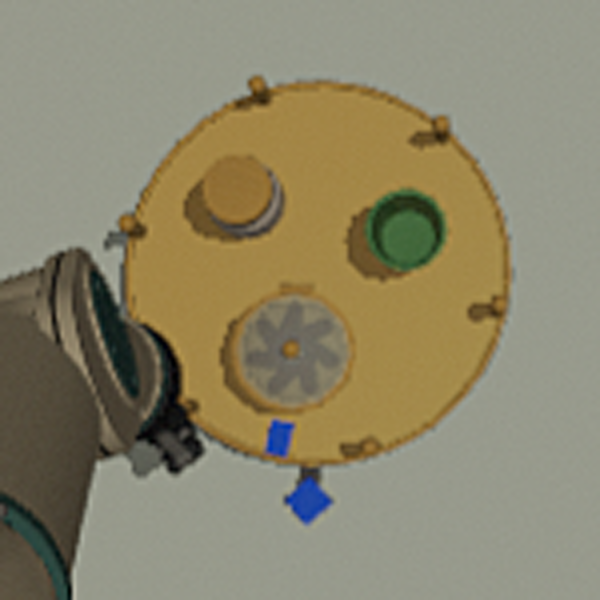

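Emit:
{"api": "step_arm", "payload": {"series": [[[0,0,-0.0333,-0.001,-0.0229,0,1],[0,0,-0.0333,-0.001,-0.0229,0,1],[0,0,-0.0333,-0.001,-0.0229,0,1],[0,0,-0.0333,-0.001,-0.0229,0,1],[0,0,-0.0222,-0.001,-0.0152,0,1],[0,0,-0.0111,0,-0.0076,0,1],[0,0,0,0,0,0,1],[0,0,0,0,0,0,1]]]}}

```text
clock: 13.75
eef_pos: [470.9, 189.8, 50.5]
tool_rot: [-3.141, -0.0, 2.33]
force: [-0.1, -0.7, 0.4]
width: 0.4
gripper_force: 0.0
```

```bash
python3 st.py
python3 - <<'E'
from h import *
p=ctrl.get_image('top')
cv2.imwrite('pics/t3c.png',cv2.resize(p['img'][140:290,200:350,::-1],None,fx=4,fy=4,interpolation=cv2.INTER_CUBIC))
# rim fit using the reference picture and the present one: edge of gold-vs-grey
for img in (cv2.imread('pics/top0.png')[...,::-1],p['img']):
    im=img.astype(float); sat=im[...,0]-im[...,2]
    P=[]
    for th in np.arange(-180,180,2):
        t=np.radians(th); rs=np.arange(110,155,.5)
        X=np.c_[AX[0]+rs*np.cos(t),AX[1]+rs*np.sin(t),np.full(len(rs),29)]
        uv=proj(p,X).astype(np.float32)
        v=cv2.remap(sat.astype(np.float32),uv[:,:1],uv[:,1:],1)[:,0]
        k=np.where((v[:-1]>30)&(v[1:]<=30))[0]
        if len(k)and 125<rs[k[-1]]<142: P.append([*X[k[-1],:2]])
    P=np.array(P); w=np.ones(len(P),bool)
    for _ in range(4):
        s=np.linalg.lstsq(np.c_[2*P[w],np.ones(w.sum())],(P[w]**2).sum(1),rcond=None)[0]
        c=s[:2]; r=np.sqrt(s[2]+c@c); e=abs(np.hypot(*(P-c).T)-r); w=e<1.2
    print('axis',c,r,w.sum())
    for b,a in blues(dict(p,img=img)):
        for z in (8,29):
            d=atz(p,b,z)[:2]-c; print(b,z,np.hypot(*d),np.degrees(np.arctan2(d[1],d[0])))
E
```

```text
clk 13.75 rot [-3.141 -0.     2.33 ] q [-0.46  0.72  0.04  2.05 -0.07  0.37  0.39] R,th 132.39349018898778 135.48410166063118 tool mm [-95.154 130.156   0.515] frac [-0.634  0.868  0.003]
top [274.488 250.098] 41 118.83682733572527 174.85894394885153
top [276.6   264.571] 70 157.75858889681163 178.4702538877995
side [257.1   222.933] 30 117.38801562344156 175.48357398336685
side [246.562 237.507] 73 175.3776955905304 -174.02265341779184
axis [565.75075889  97.2503483 ] 135.14534963055183 167
[236.16666667 202.22222222] 8 124.73104356360713 82.81240058585581
[236.16666667 202.22222222] 29 120.5187476977221 83.7224412508065
[276.6        264.57142857] 8 159.02350520901817 177.9255350298611
[276.6        264.57142857] 29 158.2027212905214 178.56524757864568
axis [565.77822041  97.22761234] 135.15791935903744 144
[274.54761905 250.11904762] 8 119.5491412708561 174.15836590412445
[274.54761905 250.11904762] 29 119.33607003525519 175.0700496574653
[276.60869565 264.65217391] 8 159.27336924375302 177.93060785948504
[276.60869565 264.65217391] 29 158.4486641489852 178.5691169976622
```

View pics/t3c.png

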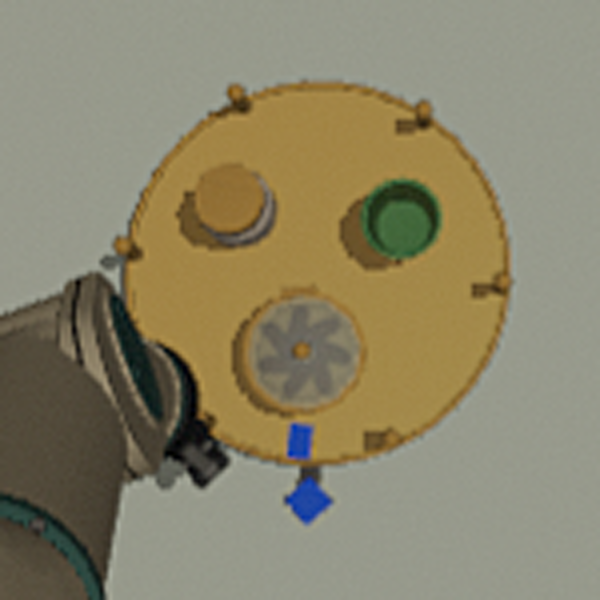

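Emit:
{"api": "step_arm", "payload": {"series": [[[0,0,-0.012,0,-0.0083,0,1],[0,0,-0.012,0,-0.0083,0,1],[0,0,-0.012,0,-0.0083,0,1],[0,0,-0.012,0,-0.0083,0,1],[0,0,-0.012,0,-0.0083,0,1],[0,0,0,0,0,0,1],[0,0,0,0,0,0,1]]]}}

```text
clock: 14.6
eef_pos: [466.4, 185.4, 50.5]
tool_rot: [-3.141, -0.0, 2.377]
force: [-0.4, -0.1, -0.4]
width: 0.0
gripper_force: 0.1
```

```bash
sed -i 's/^AX=.*/AX=np.array([565.77,97.24])/' h.py
cat > fin.py <<'E'
from h import *
print(ctrl.read_state()['force'])
for i in range(3):
  p=ctrl.get_image('top')
  for (b,a),z in zip(sorted(blues(p),key=lambda q:q[0][1]),(29,8)):
    d=atz(p,b,z)[:2]-AX; print(b,a,np.hypot(*d),np.degrees(np.arctan2(d[1],d[0])))
E
python3 fin.py
```

```text
[-0.36039097 -0.07956891 -0.42438928]
[276.34146341 250.26829268] 41 119.37906760039661 177.45636588360006
[276.6        264.57142857] 70 159.0431085909128 177.92206038080158
[276.34146341 250.26829268] 41 119.37906760039661 177.45636588360006
[276.60869565 264.65217391] 69 159.2647073330812 177.9349546479296
[276.34146341 250.26829268] 41 119.37906760039661 177.45636588360006
[276.57746479 264.50704225] 71 158.8682953826569 177.8960529325117
```

Emit:
{"api": "step_arm", "payload": {"series": [[[0,0,0,0,-0.003,0,1],[0,0,0,0,-0.003,0,1],[0,0,0,0,0,0,1],[0,0,0,0.01,0.03,0,1],[0,0,0,0.02,0.08,0,1],[0,0,0,0.02,0.08,0,1],[0,0,0,0,0,-0.1,1],[0,0,0,0,0,-0.25,1],[0,0,0,0,0,-0.25,1],[0,0,0,0,0,-0.25,1],[0,0,0,0,0,-0.25,1],[0,0,0,0,0,0,1]]]}}

```text
clock: 15.95
eef_pos: [483.8, 213.4, 220.7]
tool_rot: [3.131, 0.003, 2.379]
force: [0.5, 0.3, 0.6]
width: 0.5
gripper_force: 0.0
```

Emit:
{"api": "step_arm", "payload": {"series": [[[0,0,0,0.2,0.1,0,1],[0,0,0,0.2,0.1,0,1],[0,0,0,0.2,0.1,0,1],[0,0,0,0,0,0,1],[0,0,0,0,0,0,1]]]}}

```text
clock: 16.45
eef_pos: [445.7, 306.8, 214.9]
tool_rot: [-3.141, -0.0, 2.381]
force: [0.0, -0.2, -0.4]
width: -0.1
gripper_force: 0.0
```

```bash
python3 fin.py; python3 -c "
from h import *
p=ctrl.get_image('top');cv2.imwrite('pics/t4c.png',cv2.resize(p['img'][130:290,150:350,::-1],None,fx=3.5,fy=3.5,interpolation=cv2.INTER_CUBIC))
print([atz(p,r['centre'],50) for r in ctrl.recognise(p,'grinder')[:1]],[atz(p,r['centre'],9) for r in ctrl.recognise(p,'trivet')[:1]])"
```

```text
[ 0.0288099  -0.16196702 -0.3638963 ]
[276.58139535 250.34883721] 43 119.56693264009161 177.77881419021818
[276.60869565 264.65217391] 69 159.2647073330812 177.9349546479296
[276.52380952 250.30952381] 42 119.466999269714 177.7000518728084
[276.6        264.57142857] 70 159.0431085909128 177.92206038080158
[276.58139535 250.34883721] 43 119.56693264009161 177.77881419021818
[276.6        264.57142857] 70 159.0431085909128 177.92206038080158
[array([489.80559415, 373.94210415,  50.        ])] [array([ 485.24352935, -419.56183617,    9.        ])]
```

View pics/t4c.png

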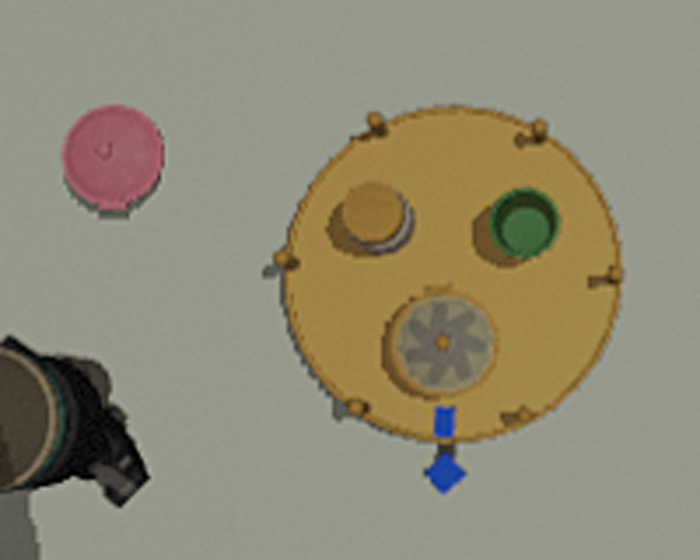

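The mark (445,421) now lines up with the pointer (445,473). The bowl, jar and cup are in their places and the hand is clear, so I'm handing in.

```bash
python3 -c "
from cell import ctrl
print(ctrl.finish_job())"
```

```text
the job is handed in; nothing more can be done
None
```

I turned the tray about 94° anticlockwise so the date bowl faces front, with the blue mark within about 0.2° of the pointer by my measurement; the tray is at rest, the hand is clear, and the job was handed in at about 17 s with no verdict returned.

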